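Weed out the tired stop button

ROBOT

A 6-joint arm with a two-finger parallel gripper is mounted at the origin on the work surface; the furniture and walls round the work are solid. World frame = base frame: x ahead of the robot, y to its left, z up, the work surface at z = 0. Lengths are in m, angles in rad, forces in N, time in s.
With the tool pointing down it reaches from about 0.225 to 0.875 m from the base axis. Payload 3.4 kg.
Tool frame: the origin (TCP) lies on the centre line of the jaws, within the pads' length; the fingertips stand 11 mm ahead of it and the grasp point (between the pads) lies 8 mm behind it; z points along the fingers, y is the line along which they close (so a half turn about z gives the same grasp; the last joint's range is limited). The gripper opens to 85 mm and grips with 20 to 120 N. Pads are 22 mm wide; open, the fingers measure 114 mm over their backs; the gripper's body (76 mm by 85 mm) begins 54 mm behind the grasp point. The pads swing forward as they close: fully open they stand 13 mm farther back than shut.
Start: joints at [1.221, 0.276, 1.505, -0, 1.361, -0.121], TCP at [0.13, 0.56, 0.242] pointing down, gripper open.
Joint ranges: [-2.89, 2.89], [-0.75, 2.08], [0.22, 2.7], [-1.18, 4.32], [0.11, 2.71], [-2.7, 2.7]. Speed limits (rad/s): [2.57, 2.57, 3.14, 3.14, 3.14, 3.14].

INTERFACE

Orientations are given as a unit quaternion [w, x, y, z].
In Python, from rig import manip, eyes, job gives the robot as it stands.
- The arm moves only by the tool drive_tool, never from a script. Its argument "rows" is a list of rows, each a list of 3 entries, a list of its own where there are three numbers: the turn, a rotation vector about the world's x, y, z in rad, then the shift along the world's x, y, z in cm, then the finger opening in cm, from 0 to 8.54. A call has 1 to 8 rows; each row shifts and turns the commanded pose from where the row before left it; what a row does not reach is not made up. A row lasts 1/8 s, in which the tool goes at most 62.5 mm and 10.7 degrees, less where a joint would pass 70% of its speed; a pose out of reach is approached as far as the arm can. A call is refused whole if a number of a shift passes 6.25 or a number of a turn 0.188, either way. A call with a gripper value outside its range is refused whole. The fingers move at their own pace and stop on an object; "force" is the grip in N (left out, the last holds). Time passes only in rows, so rows that do not move let the fingers close. It gives the time, the measured TCP pose, the force, the opening and the grip force at its end, in the units of the state.
- manip.get_state(): the state, without advancing time (a new reading comes with each control period).
- eyes.get_image(name): name is "scene" or "side" or "wrist"; returns the picture (420x560x3 uint8, red, green, blue); there is no depth.
- eyes.get_calibration(name): a dict with "camera_matrix" (3x3 intrinsics, pixels), "view" (4x4, takes a point from world to camera coordinates). Camera axes: x right, y up, looking along -z (the intrinsics and any distortion apply to the point x, -y, -z); pixel columns grow to the right and rows downward; lengths in m; the calibration is good to about 2 mm. A picture is of the moment at which its call begins: read the wrist's pose just before it. get_calibration takes no time and is no camera call; for the wrist camera it gives the pose at the moment of the call.
- job.sign_off(): hands the job in; it is judged then, once.
The state is a dict: "clock": time; "qpos": joint angles; "qd": joint speeds; "effort": joint torques, N m; "position": TCP position; "ee_rot": TCP orientation; "contact_force": force on the tool from outside, world axes, zero at the start; "moment": the same for the moment, N m; "width": finger opening in m; "gripper_force": force on a finger pad.
Only numpy, scipy, OpenCV 4.12 (cv2) and the standard library are available. Lean on these libraries where they do the work, as an engineer would, in place of code of your own. Each camera call takes 0.05 s, during which the arm holds its last target. There are 200 camera calls.

TASK

Three red stop buttons have come back from the blood mixers to be checked, and one of them has a tired spring. Press each cap straight down just until it clicks and stays down, gently, never with more than 20 N, and feel which one gives way to about half the push that the others need. Set that one upright in the orange tray, leave the other two standing where they are, all three still clicked down, and do not disturb the things around them.

Things in the scene. Friction and masses are not known exactly. Their poses are not given: they have to be found in the camera images.
- button_a: stop button module, one of three alike: loose box 62 (x) x 46 (y) x 34 mm high, grey with yellow top, 0.2-0.4 kg, gripped across y. Origin: centre of underside; z up through the cap. Flat red cap, 32 mm across, 9 thick, on a black neck screwed in to another height each time: the resting cap's top is 53 to 59 mm above the underside, to be felt for (the neck does not shift under a press)
- cap_a (a joint): travel of button_a's cap into its neck, m; 0 at rest, grows downward. The push peaks near 1.3 mm, then falls; past 4.2 mm the cap snaps down by itself (click) and stays latched at its hard stop at 6.5 mm, so stop pushing at once. Peak about 9 to 10 N if sound, about 4 to 5 N on the one with the tired spring; only the push tells them apart
- button_b: stop button module, one of three alike: loose box 62 (x) x 46 (y) x 34 mm high, grey with yellow top, 0.2-0.4 kg, gripped across y. Origin: centre of underside; z up through the cap. Flat red cap, 32 mm across, 9 thick, on a black neck screwed in to another height each time: the resting cap's top is 53 to 59 mm above the underside, to be felt for (the neck does not shift under a press)
- cap_b (a joint): travel of button_b's cap into its neck, m; 0 at rest, grows downward. The push peaks near 1.3 mm, then falls; past 4.2 mm the cap snaps down by itself (click) and stays latched at its hard stop at 6.5 mm, so stop pushing at once. Peak about 9 to 10 N if sound, about 4 to 5 N on the one with the tired spring; only the push tells them apart
- button_c: stop button module, one of three alike: loose box 62 (x) x 46 (y) x 34 mm high, grey with yellow top, 0.2-0.4 kg, gripped across y. Origin: centre of underside; z up through the cap. Flat red cap, 32 mm across, 9 thick, on a black neck screwed in to another height each time: the resting cap's top is 53 to 59 mm above the underside, to be felt for (the neck does not shift under a press)
- cap_c (a joint): travel of button_c's cap into its neck, m; 0 at rest, grows downward. The push peaks near 1.3 mm, then falls; past 4.2 mm the cap snaps down by itself (click) and stays latched at its hard stop at 6.5 mm, so stop pushing at once. Peak about 9 to 10 N if sound, about 4 to 5 N on the one with the tired spring; only the push tells them apart
- tray: shallow orange reject tray, fixed to the bench, 150 (x) x 140 (y) x 18 mm high outside, walls and floor 3 mm thick; origin at the centre of its underside, z up
- tray_floor (a point): centre of the tray's inner floor, 3 mm above the bench; axes as the tray's. The inside measures 144 (x) x 134 (y) mm
- timer: bystander: white lab timer standing on its base, 34 x 64 x 60 mm, loose; origin at the centre of its underside
- label_roll: bystander: cream roll of labels, 60 mm across, 32 mm high, loose; origin at the centre of its underside
- reagent: bystander: brown bottle with a white cap, 43 mm across, 70 mm high, loose; origin at the centre of its underside
There are look-alikes about, which are no part of the job. Leave any blue look-alike of the button_a alone.

How it is judged:
By the outcome, as a careful person would: the job done as asked, in the order asked, and still so for the second after the job is handed in, with the robot touching nothing.
It also fails if it takes over 66 s, if anything falls off the work surface, if the arm or the gripper's body presses on something with over 40 N, if the wrist force passes 120 N, or if a joint passes its speed limit or range.

## Working session

There is one attempt and no reset: what is moved stays moved. The work goes in short steps, Python scripts to look and compute and a tool call to move; the robot and the scene stay as the last step left them, time stands still between calls to the robot, and variables do not carry over. Pictures are saved under pics/ and viewed, at most 10 in all, crops included, and the job is handed in when it is done.

Besides the shell and the picture viewer there is one more tool, called by a JSON object that holds its "api" and its "payload", one argument or row to a line. drive_tool: Moves the arm, as the interface text tells. Its arguments: {"type":"object","properties":{"rows":{"type":"array"},"force":{"type":"number"}},"required":["rows"]}

```bash
mkdir -p pics; python3 - <<'E'
from rig import manip, eyes, job
import cv2,numpy as np
for n in ["scene","side","wrist"]:
    im=eyes.get_image(n); cv2.imwrite(f"pics/{n}0.png",im[:,:,::-1])
    c=eyes.get_calibration(n); print(n,{k:np.round(v,4).tolist() if not isinstance(v,str) else v for k,v in c.items()})
print(manip.get_state())
E
```

```text
scene {'camera_matrix': [[467.2903, 0.0, 275.8422], [0.0, 467.2903, 209.084], [0.0, 0.0, 1.0]], 'view': [[-0.8826, -0.47, 0.0138, 0.5095], [0.3753, -0.6865, 0.6228, -0.2139], [-0.2832, 0.5549, 0.7822, -1.0014], [0.0, 0.0, 0.0, 1.0]]}
side {'camera_matrix': [[424.6632, 0.0, 288.8143], [0.0, 424.6632, 216.3316], [0.0, 0.0, 1.0]], 'view': [[-0.9966, -0.0817, -0.0107, 0.5595], [0.029, -0.4692, 0.8826, -0.0428], [-0.0771, 0.8793, 0.47, -1.009], [0.0, 0.0, 0.0, 1.0]]}
wrist {'camera_matrix': [[296.693, 0.0, 283.9662], [0.0, 296.693, 205.3297], [0.0, 0.0, 1.0]], 'view': [[0.2269, 0.9739, -0.0009, -0.5746], [-0.9339, 0.2173, -0.284, 0.0368], [-0.2764, 0.0652, 0.9588, -0.3787], [0.0, 0.0, 0.0, 1.0]]}
{'clock': 0.15, 'qpos': array([ 1.22102346e+00,  2.76454759e-01,  1.50584188e+00, -1.84958464e-05,
        1.36072418e+00, -1.21028331e-01]), 'qd': array([-3.18813256e-04, -2.24773090e-03, -2.70742010e-03,  9.27943955e-06,
       -1.09516804e-03,  2.01784758e-04]), 'effort': array([ 1.99307186e-03, -4.17139113e+01, -2.46036243e+01,  1.91744343e-04,
        7.32051587e-03, -1.51939594e-05]), 'position': array([0.13027766, 0.55964908, 0.24163574]), 'ee_rot': array([-1.57753801e-04,  1.14121127e-01,  9.93466586e-01, -6.96499442e-04]), 'contact_force': array([ 0.85946997,  0.96236052, -0.07311271]), 'moment': array([ 0.04088289, -0.00170721, -0.03902516]), 'gripper_force': 0.0, 'width': 0.08571177164017102}
```

View pics/scene0.png

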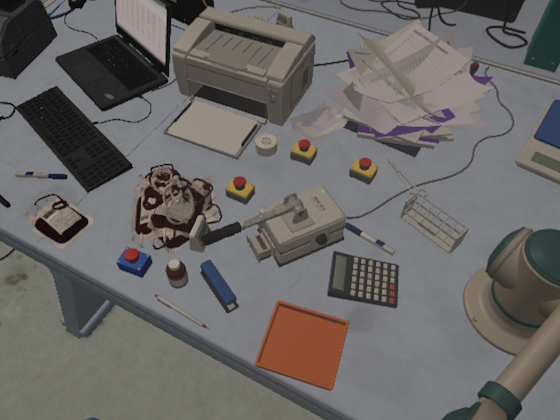

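View pics/side0.png

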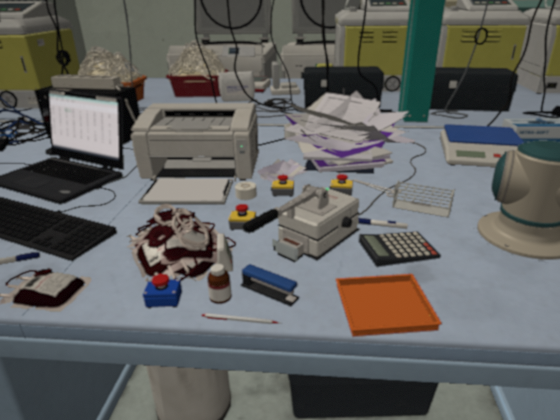

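The scene view shows three yellow-topped buttons near (304,150), (364,168) and (240,187). A blue look-alike is at (134,260), and the tray is at (303,343). The side view shows the same buttons at (283,185), (341,183) and (242,216).

```bash
cat > h.py <<'E'
from rig import manip, eyes, job
import cv2,numpy as np
def ray(c,px,z):
    K,V=c["camera_matrix"],c["view"]; R,t=V[:3,:3],V[:3,3]
    px=np.atleast_2d(px).astype(float); n=len(px)
    d=np.c_[(px[:,0]-K[0,2])/K[0,0],-(px[:,1]-K[1,2])/K[1,1],-np.ones(n)]@R
    o=-R.T@t
    return o+d*((z-o[2])/d[:,2])[:,None]
def proj(c,P):
    K,V=c["camera_matrix"],c["view"]; p=np.atleast_2d(P)@V[:3,:3].T+V[:3,3]
    return np.c_[K[0,2]-K[0,0]*p[:,0]/p[:,2],K[1,2]+K[1,1]*p[:,1]/p[:,2]]
def blobs(m,lo):
    n,l,s,ce=cv2.connectedComponentsWithStats(m.astype(np.uint8)*255)
    return [(ce[i],s[i,4],np.argwhere(l==i)[:,::-1]) for i in range(1,n) if s[i,4]>=lo]
E
python3 - <<'E'
from h import *
for n in ["scene","side"]:
    im=cv2.imread(f"pics/{n}0.png"); h=cv2.cvtColor(im,cv2.COLOR_BGR2HSV); c=eyes.get_calibration(n)
    H,S,V=h[...,0],h[...,1],h[...,2]
    red=((H<6)|(H>174))&(S>150)&(V>90)
    yel=(H>18)&(H<32)&(S>130)&(V>90)
    ora=(H>=6)&(H<14)&(S>180)&(V>110)
    for nm,m,z,lo in (("red",red,.052,25),("yel",yel,.034,25),("tray",ora,.01,800)):
        for ce,a,p in blobs(m,lo):
            w=ray(c,p,z).astype(np.float32)[:,:2]
            r=cv2.minAreaRect(w*1000)
            print(n,nm,a,ce.round(1),ray(c,ce,z)[0].round(3),"rect",np.round(r[0]),np.round(r[1]),round(r[2]))
im=cv2.imread("pics/scene0.png")
cv2.imwrite("pics/s1.png",np.vstack([cv2.resize(im[125:215,215:395],None,fx=4,fy=4,interpolation=3),]))
E
```

```text
scene red 61 [304. 143.] [ 0.596 -0.193  0.052] rect [ 597. -193.] [27. 23.] 29
scene red 68 [364.9 161.7] [ 0.43  -0.207  0.052] rect [ 430. -206.] [27. 25.] 59
scene red 80 [239.  180.8] [0.678 0.005 0.052] rect [677.   5.] [27. 27.] 31
scene red 122 [130.8 254. ] [0.774 0.301 0.052] rect [774. 301.] [27. 26.] 29
scene yel 159 [303.6 150.5] [ 0.592 -0.184  0.034] rect [ 594. -188.] [59. 43.] 3
scene yel 177 [363.6 168.8] [ 0.427 -0.199  0.034] rect [ 429. -203.] [44. 59.] 87
scene yel 201 [239.8 189.2] [0.671 0.015 0.034] rect [675.  10.] [59. 45.] 2
side red 32 [282.4 177.3] [ 0.595 -0.191  0.052] rect [ 596. -194.] [23. 29.] 5
side red 37 [341.8 176.9] [ 0.428 -0.204  0.052] rect [ 427. -203.] [30. 23.] 89
side red 52 [241.4 207.4] [0.677 0.002 0.052] rect [676.   2.] [22. 28.] 10
side red 32 [430.1 248.4] [0.26  0.162 0.052] rect [261. 160.] [ 6. 39.] 18
side red 134 [159.8 279. ] [0.774 0.3   0.052] rect [774. 298.] [28. 34.] 4
side yel 460 [351.6  46.2] [ 0.241 -3.52   0.034] rect [  201. -4129.] [3569.  178.] 87
side yel 1458 [383.8  50.6] [-0.029 -3.18   0.034] rect [  -59. -3971.] [3910.  550.] 81
side yel 840 [457.6  47.4] [-0.727 -3.404  0.034] rect [ -961. -4048.] [3669.  352.] 75
side yel 1429 [499.3  48.7] [-1.067 -3.307  0.034] rect [-1318. -4026.] [3827.  453.] 69
side yel 324 [555.3  56.9] [-1.309 -2.774  0.034] rect [-1836. -3947.] [4311.   67.] 65
side yel 37 [481.2  36.2] [-1.264 -4.464  0.034] rect [-1294. -4545.] [1252.   40.] 72
side yel 1490 [15.3 65.4] [ 2.845 -2.308  0.034] rect [ 3381. -3088.] [ 243. 4039.] 36
side yel 141 [282.7 184.7] [ 0.593 -0.181  0.034] rect [ 595. -186.] [56. 56.] 3
side yel 138 [341.2 183.9] [ 0.429 -0.196  0.034] rect [ 429. -199.] [59. 49.] 3
side yel 188 [241.5 216.4] [0.675 0.015 0.034] rect [674.  12.] [59. 52.] 4
side tray 4054 [385.7 304.3] [0.36  0.292 0.01 ] rect [361. 284.] [155. 154.] 10
```

View pics/s1.png

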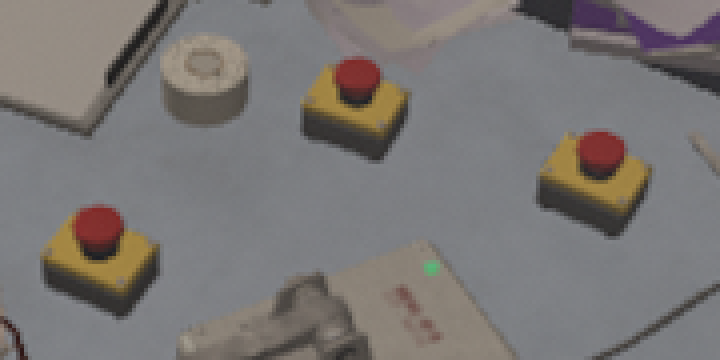

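{"api": "drive_tool", "payload": {
  "rows": [
    [[0,0,0.1],[1.9,-4.7,0],0],
    [[0,0,0.1],[1.9,-4.7,0],0],
    [[0,0,0.03],[1.9,-4.7,0],0],
    [[0,0,0],[1.9,-4.7,0],0],
    [[0,0,0],[1.9,-4.7,0],0],
    [[0,0,0],[1.9,-4.7,0],0],
    [[0,0,0],[1.9,-4.7,0],0],
    [[0,0,0],[1.9,-4.7,0],0]
  ]
}}

```text
clock: 1.15
position: [0.2826, 0.1825, 0.2423]
ee_rot: [0.0, -0.001, 1.0, 0.0]
contact_force: [0.2, -0.3, -0.2]
width: -0.0
gripper_force: 0.0
```

{"api": "drive_tool", "payload": {
  "rows": [
    [[0,0,0],[1.9,-4.7,0],0],
    [[0,0,0],[1.9,-4.7,0],0],
    [[0,0,0],[1.9,-4.7,0],0],
    [[0,0,0],[1.9,-4.7,0],0],
    [[0,0,0],[1.9,-4.7,0],0],
    [[0,0,0],[1.5,-4.7,0],0],
    [[0,0,0],[0,0,0],0],
    [[0,0,0],[0,0,0],0]
  ]
}}

```text
clock: 2.15
position: [0.3918, -0.0975, 0.2419]
ee_rot: [-0.001, -0.0, 1.0, 0.001]
contact_force: [-0.4, -0.2, -0.6]
width: -0.0001
gripper_force: 0.0
```

{"api": "drive_tool", "payload": {
  "rows": [
    [[0,0,0],[1.9,-5.2,-1],0],
    [[0,0,0],[1.9,-5.3,-1],0],
    [[0,0,0],[0,0,-1],0],
    [[0,0,0],[0,0,0],0],
    [[0,0,0],[0,0,0],0]
  ]
}}

```text
clock: 2.78
position: [0.43, -0.2012, 0.2126]
ee_rot: [-0.0, -0.002, 1.0, 0.0]
contact_force: [-0.1, 0.1, -0.7]
width: 0.0003
gripper_force: 0.0
```

```bash
cat > w.py <<'E'
from h import *
import sys
print(manip.get_state()["position"],manip.get_state()["contact_force"],manip.get_state()["clock"])
c=eyes.get_calibration("wrist"); im=eyes.get_image("wrist")[:,:,::-1].copy(); cv2.imwrite(f"pics/{sys.argv[1]}.png",im)
h=cv2.cvtColor(im,cv2.COLOR_BGR2HSV);H,S,V=h[...,0],h[...,1],h[...,2]
red=((H<6)|(H>174))&(S>150)&(V>90); yel=(H>18)&(H<32)&(S>130)&(V>90); ora=(H>=6)&(H<14)&(S>180)&(V>90)
for nm,m,z,lo in (("red",red,.055,80),("yel",yel,.034,150),("tray",ora,.01,1500)):
    for ce,a,p in blobs(m,lo):
        w=ray(c,p,z).astype(np.float32)[:,:2]; r=cv2.minAreaRect(w*1000)
        print(nm,a,ce.round(1),"rect",np.round(r[0],1),np.round(r[1]),round(r[2],1))
E
python3 w.py w1
```

```text
[ 0.43001891 -0.20120753  0.21264234] [-0.13650589  0.12880702 -0.67144869] 2.775
red 623 [277.7 190.6] rect [ 428.2 -207.4] [28. 27.] 0.2
red 149 [284.5 331.7] rect [ 597.3 -200.4] [22. 12.] 0.4
yel 1507 [278.3 183.1] rect [ 428.8 -207.2] [45. 61.] 86.6
```

View pics/w1.png

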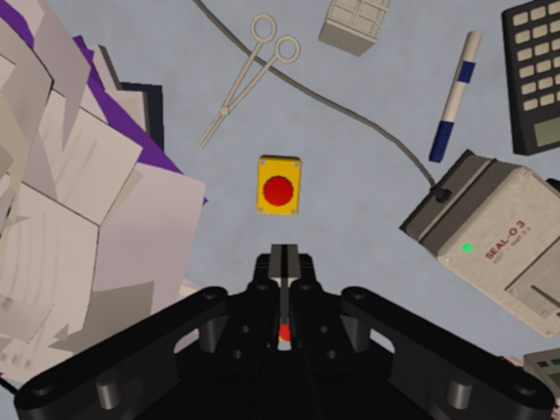

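The wrist view shows the near button (yellow rectangle at (278,183), cap at (278,190)) at about (0.4285, -0.206), which agrees with the scene camera. I'm descending to just above its cap.

{"api": "drive_tool", "payload": {
  "rows": [
    [[0,0,0],[-0.15,-0.5,-3.5],0],
    [[0,0,0],[0,0,-3.5],0],
    [[0,0,0],[0,0,-3.5],0],
    [[0,0,0],[0,0,-2.5],0],
    [[0,0,0],[0,0,-0.7],0],
    [[0,0,0],[0,0,0],0],
    [[0,0,0],[0,0,0],0]
  ]
}}

```text
clock: 3.7
position: [0.4298, -0.2083, 0.0766]
ee_rot: [0.001, -0.001, 1.0, -0.001]
contact_force: [0.4, 0.6, 0.2]
width: -0.0001
gripper_force: 0.0
```

{"api": "drive_tool", "payload": {
  "rows": [
    [[0,0,0],[-0.1,0.1,-0.4],0],
    [[0,0,0],[0,0,-0.1],0],
    [[0,0,0],[0,0,0],0]
  ]
}}

```text
clock: 4.08
position: [0.4279, -0.207, 0.0704]
ee_rot: [0.0, -0.001, 1.0, 0.0]
contact_force: [-0.1, 0.5, -0.3]
width: -0.0001
gripper_force: 0.0
```

{"api": "drive_tool", "payload": {
  "rows": [
    [[0,0,0],[0,0,-0.1],0],
    [[0,0,0],[0,0,0],0]
  ]
}}

```text
clock: 4.32
position: [0.4279, -0.207, 0.0693]
ee_rot: [-0.0, -0.001, 1.0, 0.0]
contact_force: [-1.0, 0.2, 0.1]
width: -0.0001
gripper_force: 0.0
```

{"api": "drive_tool", "payload": {
  "rows": [
    [[0,0,0],[0,0,-0.1],0],
    [[0,0,0],[0,0,0],0]
  ]
}}

```text
clock: 4.58
position: [0.4279, -0.2069, 0.0682]
ee_rot: [-0.0, -0.001, 1.0, 0.0]
contact_force: [0.2, -0.3, -0.8]
width: 0.0001
gripper_force: 0.0
```

{"api": "drive_tool", "payload": {
  "rows": [
    [[0,0,0],[0,0,-0.1],0],
    [[0,0,0],[0,0,0],0]
  ]
}}

```text
clock: 4.82
position: [0.4279, -0.2069, 0.0672]
ee_rot: [-0.0, -0.001, 1.0, 0.0]
contact_force: [0.8, 0.3, 0.1]
width: -0.0002
gripper_force: 0.0
```

{"api": "drive_tool", "payload": {
  "rows": [
    [[0,0,0],[0,0,-0.1],0],
    [[0,0,0],[0,0,0],0]
  ]
}}

```text
clock: 5.08
position: [0.4279, -0.2069, 0.0663]
ee_rot: [-0.0, -0.001, 1.0, 0.0]
contact_force: [0.7, 0.0, -0.6]
width: -0.0004
gripper_force: 0.0
```

Still no contact, with about 2.3 mm of the range left.

{"api": "drive_tool", "payload": {
  "rows": [
    [[0,0,0],[0,0,-0.07],0],
    [[0,0,0],[0,0,0],0]
  ]
}}

```text
clock: 5.32
position: [0.4279, -0.2069, 0.0656]
ee_rot: [-0.0, -0.001, 1.0, 0.0]
contact_force: [-0.4, -0.3, 0.5]
width: 0.0001
gripper_force: 0.0
```

{"api": "drive_tool", "payload": {
  "rows": [
    [[0,0,0],[0,0,-0.07],0],
    [[0,0,0],[0,0,0],0]
  ]
}}

```text
clock: 5.58
position: [0.4279, -0.2069, 0.0649]
ee_rot: [-0.0, -0.001, 1.0, 0.0]
contact_force: [-0.4, 0.7, -1.0]
width: 0.0004
gripper_force: 0.0
```

{"api": "drive_tool", "payload": {
  "rows": [
    [[0,0,0],[0,0,-0.07],0],
    [[0,0,0],[0,0,0],0]
  ]
}}

```text
clock: 5.82
position: [0.428, -0.207, 0.0645]
ee_rot: [0.0, -0.001, 1.0, -0.0]
contact_force: [-0.7, 0.6, 2.6]
width: -0.0001
gripper_force: 1.5
```

{"api": "drive_tool", "payload": {
  "rows": [
    [[0,0,0],[0,0,-0.07],0],
    [[0,0,0],[0,0,0],0]
  ]
}}

```text
clock: 6.08
position: [0.428, -0.207, 0.0637]
ee_rot: [0.0, -0.001, 1.0, -0.0]
contact_force: [-1.5, 0.6, 4.5]
width: -0.0001
gripper_force: 2.1
```

{"api": "drive_tool", "payload": {
  "rows": [
    [[0,0,0],[0,0,-0.05],0],
    [[0,0,0],[0,0,0],0]
  ]
}}

```text
clock: 6.32
position: [0.428, -0.207, 0.0631]
ee_rot: [0.0, -0.001, 1.0, 0.0]
contact_force: [-1.7, -0.0, 4.1]
width: 0.0001
gripper_force: 2.1
```

{"api": "drive_tool", "payload": {
  "rows": [
    [[0,0,0],[0,0,-0.07],0],
    [[0,0,0],[0,0,0],0]
  ]
}}

```text
clock: 6.58
position: [0.428, -0.207, 0.0622]
ee_rot: [0.0, -0.001, 1.0, 0.0]
contact_force: [0.3, 0.3, 3.1]
width: -0.0004
gripper_force: 1.6
```

{"api": "drive_tool", "payload": {
  "rows": [
    [[0,0,0],[0,0,-0.1],0],
    [[0,0,0],[0,0,0],0]
  ]
}}

```text
clock: 6.82
position: [0.4279, -0.207, 0.061]
ee_rot: [-0.0, -0.001, 1.0, 0.0]
contact_force: [0.2, 0.1, 0.7]
width: -0.0
gripper_force: 0.4
```

The peak was about 4.5 N, so this is the tired one. I'll push it just past the click.

{"api": "drive_tool", "payload": {
  "rows": [
    [[0,0,0],[0,0,-0.06],0],
    [[0,0,0],[0,0,0],0]
  ]
}}

```text
clock: 7.08
position: [0.4278, -0.2068, 0.0605]
ee_rot: [-0.0, -0.001, 1.0, 0.0]
contact_force: [-0.4, -0.2, -0.2]
width: 0.0002
gripper_force: 0.0
```

{"api": "drive_tool", "payload": {
  "rows": [
    [[0,0,0],[0,0,-0.06],0],
    [[0,0,0],[0,0,0],0]
  ]
}}

```text
clock: 7.32
position: [0.4279, -0.2069, 0.06]
ee_rot: [-0.0, -0.001, 1.0, 0.0]
contact_force: [-0.2, -0.9, -0.9]
width: -0.0
gripper_force: 0.0
```

{"api": "drive_tool", "payload": {
  "rows": [
    [[0,0,0],[0,0,4],0],
    [[0,0,0],[0,0,5],0],
    [[0,0,0],[4,0.3,3],0],
    [[0,0,0],[5,0.4,2],0],
    [[0,0,0],[5,0.4,0],0],
    [[0,0,0],[2.5,0.4,0],0],
    [[0,0,0],[0,0,0],0],
    [[0,0,0],[0,0,0],0]
  ]
}}

```text
clock: 8.32
position: [0.5918, -0.1918, 0.1997]
ee_rot: [-0.001, -0.001, 1.0, 0.0]
contact_force: [1.1, -0.3, 0.2]
width: -0.0002
gripper_force: 0.0
```

```bash
python3 w.py w2
```

```text
[ 0.59175148 -0.1918112   0.19966495] [ 1.10452505 -0.25047663  0.15558154] 8.325
red 801 [265.7  11.7] rect [ 438.2 -206.7] [19. 27.] 0.1
red 679 [283.1 199.1] rect [ 595.  -192.5] [28. 27.] 0.1
red 590 [473.5 275.1] rect [676.8   6.3] [30. 29.] 54.4
yel 1664 [266.4  31.3] rect [ 441.4 -207.5] [45. 41.] 87.7
yel 1588 [282.9 190.1] rect [ 595.2 -192.5] [61. 45.] 2.3
yel 1346 [456.6 259.4] rect [675.1   3.7] [60. 47.] 0.0
```

{"api": "drive_tool", "payload": {
  "rows": [
    [[0,0,0],[0.3,-0.1,-3.5],0],
    [[0,0,0],[0,0,-3.5],0],
    [[0,0,0],[0,0,-3.5],0],
    [[0,0,0],[0,0,-1.3],0],
    [[0,0,0],[0,0,-0.5],0],
    [[0,0,0],[0,0,0],0],
    [[0,0,0],[0,0,0],0]
  ]
}}

```text
clock: 9.25
position: [0.5968, -0.1934, 0.0786]
ee_rot: [0.001, -0.001, 1.0, -0.0]
contact_force: [-0.2, -1.0, -0.6]
width: 0.0002
gripper_force: 0.0
```

{"api": "drive_tool", "payload": {
  "rows": [
    [[0,0,0],[-0.1,0.1,-0.4],0],
    [[0,0,0],[0,0,-0.2],0],
    [[0,0,0],[0,0,0],0]
  ]
}}

```text
clock: 9.62
position: [0.5948, -0.1918, 0.0709]
ee_rot: [-0.0, -0.001, 1.0, 0.0]
contact_force: [-0.5, -0.4, -0.6]
width: -0.0001
gripper_force: 0.0
```

{"api": "drive_tool", "payload": {
  "rows": [
    [[0,0,0],[0,0,-0.1],0],
    [[0,0,0],[0,0,0],0]
  ]
}}

```text
clock: 9.88
position: [0.5949, -0.1919, 0.07]
ee_rot: [-0.0, -0.001, 1.0, 0.0]
contact_force: [1.0, 0.3, 0.2]
width: -0.0
gripper_force: 0.0
```

{"api": "drive_tool", "payload": {
  "rows": [
    [[0,0,0],[0,0,-0.1],0],
    [[0,0,0],[0,0,0],0]
  ]
}}

```text
clock: 10.12
position: [0.5949, -0.1919, 0.069]
ee_rot: [-0.0, -0.001, 1.0, 0.0]
contact_force: [-0.4, 0.8, 0.1]
width: 0.0
gripper_force: 0.0
```

{"api": "drive_tool", "payload": {
  "rows": [
    [[0,0,0],[0,0,-0.1],0],
    [[0,0,0],[0,0,0],0]
  ]
}}

```text
clock: 10.38
position: [0.5949, -0.1919, 0.068]
ee_rot: [-0.0, -0.001, 1.0, 0.0]
contact_force: [0.3, 0.8, -0.3]
width: 0.0002
gripper_force: 0.0
```

{"api": "drive_tool", "payload": {
  "rows": [
    [[0,0,0],[0,0,-0.1],0],
    [[0,0,0],[0,0,0],0]
  ]
}}

```text
clock: 10.62
position: [0.5948, -0.1919, 0.067]
ee_rot: [-0.0, -0.001, 1.0, 0.0]
contact_force: [-0.5, -0.5, 0.0]
width: 0.0002
gripper_force: 0.0
```

{"api": "drive_tool", "payload": {
  "rows": [
    [[0,0,0],[0,0,-0.07],0],
    [[0,0,0],[0,0,0],0]
  ]
}}

```text
clock: 10.88
position: [0.5949, -0.1919, 0.0664]
ee_rot: [-0.0, -0.001, 1.0, 0.0]
contact_force: [-0.6, -0.7, 0.6]
width: 0.0003
gripper_force: 0.0
```

{"api": "drive_tool", "payload": {
  "rows": [
    [[0,0,0],[0,0,-0.07],0],
    [[0,0,0],[0,0,0],0]
  ]
}}

```text
clock: 11.12
position: [0.595, -0.192, 0.0661]
ee_rot: [0.0, -0.001, 1.0, -0.0]
contact_force: [-1.1, 0.5, 2.6]
width: 0.0
gripper_force: 1.3
```

{"api": "drive_tool", "payload": {
  "rows": [
    [[0,0,0],[0,0,-0.07],0],
    [[0,0,0],[0,0,0],0]
  ]
}}

```text
clock: 11.38
position: [0.595, -0.192, 0.0658]
ee_rot: [0.0, -0.001, 1.0, -0.0]
contact_force: [-1.6, 1.2, 6.3]
width: -0.0
gripper_force: 2.9
```

{"api": "drive_tool", "payload": {
  "rows": [
    [[0,0,0],[0,0,-0.07],0],
    [[0,0,0],[0,0,0],0]
  ]
}}

```text
clock: 11.62
position: [0.595, -0.192, 0.0654]
ee_rot: [0.0, -0.001, 1.0, -0.0]
contact_force: [-1.5, 1.3, 8.1]
width: 0.0004
gripper_force: 3.8
```

{"api": "drive_tool", "payload": {
  "rows": [
    [[0,0,0],[0,0,-0.07],0],
    [[0,0,0],[0,0,0],0]
  ]
}}

```text
clock: 11.88
position: [0.595, -0.192, 0.0649]
ee_rot: [0.0, -0.001, 1.0, -0.0]
contact_force: [-1.6, 0.9, 8.3]
width: 0.0001
gripper_force: 4.3
```

{"api": "drive_tool", "payload": {
  "rows": [
    [[0,0,0],[0,0,-0.07],0],
    [[0,0,0],[0,0,0],0]
  ]
}}

```text
clock: 12.12
position: [0.595, -0.192, 0.0643]
ee_rot: [0.0, -0.001, 1.0, -0.0]
contact_force: [-1.3, 1.6, 9.0]
width: -0.0
gripper_force: 4.3
```

{"api": "drive_tool", "payload": {
  "rows": [
    [[0,0,0],[0,0,-0.07],0],
    [[0,0,0],[0,0,0],0]
  ]
}}

```text
clock: 12.38
position: [0.595, -0.192, 0.0632]
ee_rot: [0.0, -0.001, 1.0, -0.0]
contact_force: [-1.5, 1.0, 6.3]
width: -0.0002
gripper_force: 2.9
```

{"api": "drive_tool", "payload": {
  "rows": [
    [[0,0,0],[0,0,-0.07],0],
    [[0,0,0],[0,0,0],0]
  ]
}}

```text
clock: 12.62
position: [0.5949, -0.1919, 0.0613]
ee_rot: [0.0, -0.001, 1.0, 0.0]
contact_force: [0.2, -0.2, 0.2]
width: -0.0001
gripper_force: 0.0
```

{"api": "drive_tool", "payload": {
  "rows": [
    [[0,0,0],[0,0,4],0],
    [[0,0,0],[0,0,5],0],
    [[0,0,0],[1.5,2.5,4.5],0],
    [[0,0,0],[2,5,2],0],
    [[0,0,0],[2,5,0],0],
    [[0,0,0],[1.5,4,0],0],
    [[0,0,0],[1,2.5,0],0],
    [[0,0,0],[0,0,0],0]
  ]
}}

```text
clock: 13.62
position: [0.6753, 0.0001, 0.2156]
ee_rot: [-0.0, -0.002, 1.0, 0.0]
contact_force: [0.4, -0.8, -0.1]
width: -0.0002
gripper_force: 0.0
```

```bash
python3 w.py w3
```

```text
[6.75331443e-01 1.04919626e-04 2.15605572e-01] [ 0.35630946 -0.7782048  -0.08577918] 13.625
red 808 [ 84.6 108.9] rect [ 596.  -186.9] [28. 29.] 0.2
red 620 [289.6 192.8] rect [676.2   6.1] [28. 27.] 0.2
red 478 [548.3 278.9] rect [774.5 291.6] [30. 28.] 15.0
yel 1890 [ 98.1 108.5] rect [ 596.9 -190.3] [61. 46.] 1.8
yel 1455 [288.9 183.8] rect [676.4   6.1] [61. 44.] 0.0
```

View pics/w3.png

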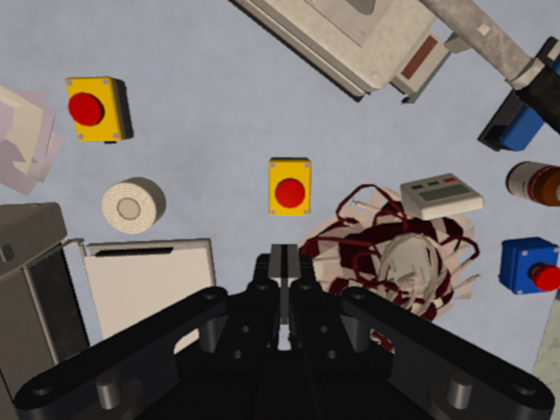

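The third button is at (0.676, 0.006), with its cap at pixel (290,193). The cable pile starts off to its right at about (310,240), clear of the narrow closed fingertips, so I'll descend.

{"api": "drive_tool", "payload": {
  "rows": [
    [[0,0,0],[0,0.5,-3.5],0],
    [[0,0,0],[0,0,-3.5],0],
    [[0,0,0],[0,0,-3.5],0],
    [[0,0,0],[0,0,-2.5],0],
    [[0,0,0],[0,0,-0.7],0],
    [[0,0,0],[0,0,0],0],
    [[0,0,0],[0,0,0],0]
  ]
}}

```text
clock: 14.55
position: [0.6759, 0.0025, 0.081]
ee_rot: [0.001, -0.0, 1.0, -0.0]
contact_force: [0.0, -0.2, 0.3]
width: -0.0001
gripper_force: 0.0
```

{"api": "drive_tool", "payload": {
  "rows": [
    [[0,0,0],[0,0.3,-0.5],0],
    [[0,0,0],[0,0,-0.35],0],
    [[0,0,0],[0,0,0],0]
  ]
}}

```text
clock: 14.92
position: [0.6746, 0.0062, 0.0707]
ee_rot: [-0.0, -0.001, 1.0, 0.0]
contact_force: [-0.2, 0.7, -0.7]
width: -0.0002
gripper_force: 0.0
```

{"api": "drive_tool", "payload": {
  "rows": [
    [[0,0,0],[0,0,-0.08],0],
    [[0,0,0],[0,0,0],0]
  ]
}}

```text
clock: 15.18
position: [0.675, 0.006, 0.0702]
ee_rot: [-0.0, -0.001, 1.0, 0.0]
contact_force: [-0.5, -0.6, 0.1]
width: 0.0001
gripper_force: 0.0
```

{"api": "drive_tool", "payload": {
  "rows": [
    [[0,0,0],[0,0,-0.08],0],
    [[0,0,0],[0,0,0],0]
  ]
}}

```text
clock: 15.42
position: [0.6749, 0.006, 0.0694]
ee_rot: [-0.0, -0.001, 1.0, 0.0]
contact_force: [0.0, 0.5, 0.4]
width: -0.0
gripper_force: 0.0
```

{"api": "drive_tool", "payload": {
  "rows": [
    [[0,0,0],[0,0,-0.08],0],
    [[0,0,0],[0,0,0],0]
  ]
}}

```text
clock: 15.68
position: [0.6749, 0.006, 0.0685]
ee_rot: [-0.0, -0.001, 1.0, 0.0]
contact_force: [0.4, 0.4, 0.1]
width: -0.0002
gripper_force: 0.0
```

{"api": "drive_tool", "payload": {
  "rows": [
    [[0,0,0],[0,0,-0.08],0],
    [[0,0,0],[0,0,0],0]
  ]
}}

```text
clock: 15.92
position: [0.675, 0.006, 0.0679]
ee_rot: [0.0, -0.001, 1.0, 0.0]
contact_force: [0.3, -0.5, 1.2]
width: 0.0001
gripper_force: 0.4
```

Contact at about 0.068.

{"api": "drive_tool", "payload": {
  "rows": [
    [[0,0,0],[0,0,-0.08],0],
    [[0,0,0],[0,0,0],0]
  ]
}}

```text
clock: 16.18
position: [0.675, 0.006, 0.0678]
ee_rot: [0.0, -0.001, 1.0, 0.0]
contact_force: [-1.0, -0.1, 4.5]
width: 0.0002
gripper_force: 2.4
```

{"api": "drive_tool", "payload": {
  "rows": [
    [[0,0,0],[0,0,-0.08],0],
    [[0,0,0],[0,0,0],0]
  ]
}}

```text
clock: 16.42
position: [0.6751, 0.006, 0.0674]
ee_rot: [0.0, -0.001, 1.0, -0.0]
contact_force: [-1.2, -0.1, 7.2]
width: 0.0003
gripper_force: 3.5
```

{"api": "drive_tool", "payload": {
  "rows": [
    [[0,0,0],[0,0,-0.08],0],
    [[0,0,0],[0,0,0],0]
  ]
}}

```text
clock: 16.68
position: [0.6751, 0.006, 0.0669]
ee_rot: [0.0, -0.001, 1.0, -0.0]
contact_force: [-2.3, 1.1, 9.1]
width: 0.0
gripper_force: 4.2
```

{"api": "drive_tool", "payload": {
  "rows": [
    [[0,0,0],[0,0,-0.08],0],
    [[0,0,0],[0,0,0],0]
  ]
}}

```text
clock: 16.92
position: [0.6751, 0.006, 0.0662]
ee_rot: [0.0, -0.001, 1.0, -0.0]
contact_force: [-3.1, 0.6, 9.6]
width: 0.0003
gripper_force: 4.4
```

{"api": "drive_tool", "payload": {
  "rows": [
    [[0,0,0],[0,0,-0.08],0],
    [[0,0,0],[0,0,0],0]
  ]
}}

```text
clock: 17.18
position: [0.675, 0.006, 0.065]
ee_rot: [0.0, -0.001, 1.0, -0.0]
contact_force: [-1.8, 0.7, 5.2]
width: 0.0001
gripper_force: 2.9
```

{"api": "drive_tool", "payload": {
  "rows": [
    [[0,0,0],[0,0,-0.07],0],
    [[0,0,0],[0,0,0],0]
  ]
}}

```text
clock: 17.42
position: [0.6749, 0.0061, 0.0628]
ee_rot: [-0.0, -0.001, 1.0, 0.0]
contact_force: [-0.6, 0.2, 0.1]
width: 0.0002
gripper_force: 0.0
```

{"api": "drive_tool", "payload": {
  "rows": [
    [[0,0,0],[0,0,-0.03],0],
    [[0,0,0],[0,0,0],0]
  ]
}}

```text
clock: 17.68
position: [0.6748, 0.006, 0.0624]
ee_rot: [-0.0, -0.001, 1.0, 0.0]
contact_force: [0.3, 0.1, -0.4]
width: -0.0
gripper_force: 0.0
```

All three are clicked down; the peaks were about 4.5, 9.0 and 9.6 N, so the first one (at 0.428, -0.207) is the tired one. I'm going back for it.

{"api": "drive_tool", "payload": {
  "rows": [
    [[0,0,0],[0,0,4],0],
    [[0,0,0],[0,0,5],0],
    [[0,0,0],[-2,-2,4],0],
    [[0,0,-0.03],[-4,-3.4,0],0],
    [[0,0,-0.03],[-4,-3.4,0],0],
    [[0,0,0],[-4,-3.4,0],4],
    [[0,0,0],[-4,-3.4,0],8.5],
    [[0,0,0],[-4,-3.4,0],8.5]
  ]
}}

```text
clock: 18.68
position: [0.4536, -0.1849, 0.1929]
ee_rot: [0.0, 0.029, 1.0, -0.0]
contact_force: [1.1, -1.1, 0.9]
width: 0.0544
gripper_force: 0.0
```

{"api": "drive_tool", "payload": {
  "rows": [
    [[0,0,0],[-2.5,-2.2,0],8.5],
    [[0,0,0],[0,0,0],8.5],
    [[0,0,0],[0,0,0],8.5]
  ]
}}

```text
clock: 19.05
position: [0.4305, -0.2058, 0.193]
ee_rot: [0.0, 0.03, 1.0, 0.0]
contact_force: [0.1, 0.3, -0.0]
width: 0.0853
gripper_force: 0.0
```

```bash
python3 w.py w4; python3 -c "
from h import *
print(manip.get_state()['ee_rot'])"
```

```text
[ 0.43049404 -0.20583081  0.19295947] [ 0.11981813  0.28760044 -0.03312411] 19.05
red 686 [282.1 193.2] rect [ 426.8 -207.2] [26. 28.] 86.6
red 435 [304.1 336.2] rect [ 588.6 -193.1] [26. 27.] 88.4
red 182 [469.3 389.4] rect [674.5  -4.8] [29. 12.] 28.8
yel 1713 [282.1 187.9] rect [ 429.2 -207.2] [45. 60.] 86.6
yel 973 [302.7 320.9] rect [ 593.  -192.6] [59. 45.] 1.7
yel 305 [452.8 383.5] rect [687.7 -11.7] [42. 20.] 15.1
[3.82920940e-04 2.91835047e-02 9.99573980e-01 1.88144898e-04]
```

{"api": "drive_tool", "payload": {
  "rows": [
    [[0,0,0],[-0.15,-0.1,-3.5],7.0],
    [[0,0,0],[0,0,-4],7.0],
    [[0,0,0],[0,0,-3],7.0],
    [[0,0,0],[0,0,-1.5],7.0],
    [[0,0,0],[0,0,0],7.0]
  ]
}}

```text
clock: 19.73
position: [0.4285, -0.2057, 0.0716]
ee_rot: [-0.001, 0.029, 1.0, 0.001]
contact_force: [0.7, -0.5, -0.3]
width: 0.0699
gripper_force: 0.0
```

{"api": "drive_tool", "payload": {
  "rows": [
    [[0,0,0],[0,-0.1,-2],7.0],
    [[0,0,0],[0,0,-2],7.0],
    [[0,0,0],[0,0,-1],7.0],
    [[0,0,0],[0,0,-0.3],7.0],
    [[0,0,0],[0,0,0],7.0],
    [[0,0,0],[0,0,0],7.0]
  ]
}}

```text
clock: 20.48
position: [0.4289, -0.2082, 0.0204]
ee_rot: [0.001, 0.029, 1.0, -0.0]
contact_force: [-0.3, -0.0, -0.2]
width: 0.0697
gripper_force: 0.0
```

{"api": "drive_tool", "payload": {
  "force": 40,
  "rows": [
    [[0,0,0],[0,0.1,-0.4],7.0],
    [[0,0,0],[0,0,0],6.0],
    [[0,0,0],[0,0,0],4.2],
    [[0,0,0],[0,0,0],4.0],
    [[0,0,0],[0,0,0],3.5],
    [[0,0,0],[0,0,0],3.5]
  ]
}}

```text
clock: 21.22
position: [0.4284, -0.2071, 0.016]
ee_rot: [0.0, 0.029, 1.0, -0.0]
contact_force: [-1.1, -0.4, 4.0]
width: 0.0454
gripper_force: 41.3
```

{"api": "drive_tool", "payload": {
  "rows": [
    [[0,0,0],[0,0,1],3.5],
    [[0,0,0],[0,0,2],3.5],
    [[0,0,0],[0,0,4],3.5],
    [[0,0,0],[0,0,5],3.5],
    [[0,0,0],[0,0,5],3.5],
    [[0,0,0],[0,0,1.5],3.5],
    [[0,0,0],[0,0,0],3.5]
  ]
}}

```text
clock: 22.1
position: [0.4283, -0.2068, 0.2007]
ee_rot: [0.0, 0.029, 1.0, -0.0]
contact_force: [0.2, -0.0, -4.0]
width: 0.0456
gripper_force: 42.4
```

```bash
python3 - <<'E'
from h import *
c=eyes.get_calibration("scene")
p=ray(c,[[281,304],[348,317],[333,385],[258,370]],.018); print(p.round(3),p.mean(0).round(3))
c=eyes.get_calibration("side")
p=ray(c,[[337,281],[420,276],[437,328],[350,333]],.018); print(p.round(3),p.mean(0).round(3))
E
```

```text
[[0.44  0.236 0.018]
 [0.304 0.196 0.018]
 [0.276 0.337 0.018]
 [0.414 0.38  0.018]] [0.359 0.287 0.018]
[[0.448 0.238 0.018]
 [0.284 0.211 0.018]
 [0.284 0.357 0.018]
 [0.429 0.379 0.018]] [0.361 0.296 0.018]
```

The button is held (about 4 N of weight). The tray centre is about (0.36, 0.288) with a yaw of about 13°. I'm carrying it over.

{"api": "drive_tool", "payload": {
  "rows": [
    [[0,0,0],[-0.4,3,0],3.5],
    [[0,0,0],[-0.6,4.5,0],3.5],
    [[0,0,0.07],[-0.6,4.5,0],3.5],
    [[0,0,0.07],[-0.7,4.5,0],3.5],
    [[0,0,0.07],[-0.7,4.5,0],3.5],
    [[0,0,0.08],[-0.7,4.5,0],3.5],
    [[0,0,0],[-0.7,4.5,0],3.5],
    [[0,0,0],[-0.7,4.5,0],3.5]
  ]
}}

```text
clock: 23.1
position: [0.3752, 0.1391, 0.1982]
ee_rot: [-0.003, -0.115, 0.993, -0.0]
contact_force: [0.9, 0.6, -3.7]
width: 0.0454
gripper_force: 42.4
```

{"api": "drive_tool", "payload": {
  "rows": [
    [[0,0,0],[-0.7,4.5,0],3.5],
    [[0,0,0],[-0.7,4.5,0],3.5],
    [[0,0,0],[-0.4,3,0],3.5],
    [[0,0,0],[0,1.5,0],3.5],
    [[0,0,0],[0,0,0],3.5],
    [[0,0,0],[0,0,0],3.5]
  ]
}}

```text
clock: 23.85
position: [0.3592, 0.2718, 0.2001]
ee_rot: [-0.001, -0.115, 0.993, -0.001]
contact_force: [0.9, 1.3, -4.3]
width: 0.0454
gripper_force: 42.5
```

```bash
python3 w.py w5
```

```text
[0.359208   0.27179118 0.20008451] [ 0.89698275  1.33752464 -4.31460687] 23.85
red 117 [150.7  28.2] rect [245.3 131.7] [ 8. 12.] 13.2
red 116 [133.6  30.1] rect [250.1 117.9] [ 8. 12.] 13.2
red 123 [115.9  31.2] rect [254.1 104. ] [ 8. 12.] 13.2
red 3910 [283.9 307.4] rect [482.1 300.6] [82. 81.] 13.3
yel 7804 [283.7 270. ] rect [471.8 297.9] [163. 118.] 13.2
yel 342 [ 15.5 368.5] rect [661.9  -5.4] [30. 35.] 57.0
tray 12693 [301.8 168.5] rect [362.  287.7] [150. 148.] 9.9
```

View pics/w5.png

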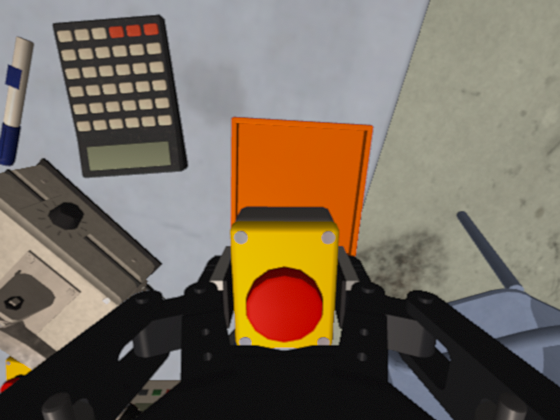

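The wrist view shows the held button upright over the tray: orange from (233,118) to (372,125), and the tray is centred near (0.361, 0.288). I'm lowering it.

{"api": "drive_tool", "payload": {
  "rows": [
    [[0,0,0],[0.1,1.5,-2],3.5],
    [[0,0,0],[0,0,-3.5],3.5],
    [[0,0,0],[0,0,-4],3.5],
    [[0,0,0],[0,0,-4],3.5],
    [[0,0,0],[0,0,-2],3.5],
    [[0,0,0],[0,0,-1],3.5],
    [[0,0,0],[0,0,0],3.5],
    [[0,0,0],[0,0,0],3.5]
  ]
}}

```text
clock: 24.9
position: [0.3614, 0.2883, 0.0368]
ee_rot: [0.001, -0.115, 0.993, 0.0]
contact_force: [0.4, 0.5, -3.0]
width: 0.0455
gripper_force: 42.4
```

{"api": "drive_tool", "payload": {
  "rows": [
    [[0,0,0],[0,0,-0.8],3.5],
    [[0,0,0],[0,0,-0.6],3.5],
    [[0,0,0],[0,0,0],3.5],
    [[0,0,0],[0,0,-0.1],3.5],
    [[0,0,0],[0,0,0],3.5]
  ]
}}

```text
clock: 25.52
position: [0.3605, 0.2881, 0.0209]
ee_rot: [0.0, -0.115, 0.993, 0.0]
contact_force: [-0.1, 0.3, -3.1]
width: 0.045
gripper_force: 42.5
```

{"api": "drive_tool", "payload": {
  "rows": [
    [[0,0,0],[0,0,-0.1],3.5],
    [[0,0,0],[0,0,0],3.5]
  ]
}}

```text
clock: 25.78
position: [0.3604, 0.288, 0.0198]
ee_rot: [-0.0, -0.115, 0.993, 0.0]
contact_force: [0.4, 0.1, -3.5]
width: 0.0453
gripper_force: 42.5
```

{"api": "drive_tool", "payload": {
  "rows": [
    [[0,0,0],[0,0,-0.1],3.5],
    [[0,0,0],[0,0,0],3.5]
  ]
}}

```text
clock: 26.02
position: [0.3605, 0.2881, 0.0191]
ee_rot: [0.0, -0.115, 0.993, 0.0]
contact_force: [-0.4, 0.0, -0.3]
width: 0.0451
gripper_force: 42.7
```

The button is on the tray floor. Releasing and retreating.

{"api": "drive_tool", "payload": {
  "rows": [
    [[0,0,0],[0,0,0],5],
    [[0,0,0],[0,0,0],6],
    [[0,0,0],[0,0,0],7.2],
    [[0,0,0],[0,0,0],7.2],
    [[0,0,0],[0,0,1],7.2],
    [[0,0,0],[0,0,3],7.2],
    [[0,0,0],[0,0,5],7.2],
    [[0,0,0],[0,0,5],7.2]
  ]
}}

```text
clock: 27.02
position: [0.3602, 0.2879, 0.1608]
ee_rot: [0.0, -0.115, 0.993, 0.0]
contact_force: [0.8, -0.3, -0.5]
width: 0.0721
gripper_force: 0.0
```

{"api": "drive_tool", "payload": {
  "rows": [
    [[0,0,0],[0,0,5],7.2],
    [[0,0,0],[-3,3,3],7.2],
    [[0,0,0],[-3,3,0],7.2],
    [[0,0,0],[-3,3,0],7.2],
    [[0,0,0],[-3,3,0],7.2],
    [[0,0,0],[0,0,0],7.2],
    [[0,0,0],[0,0,0],7.2]
  ]
}}

```text
clock: 27.9
position: [0.2405, 0.4077, 0.2392]
ee_rot: [0.0, -0.116, 0.993, -0.0]
contact_force: [-1.1, 0.1, -0.2]
width: 0.072
gripper_force: 0.0
```

```bash
python3 - <<'E'
from h import *
im=eyes.get_image("side")[:,:,::-1]; sc=eyes.get_image("scene")[:,:,::-1]
o=cv2.imread("pics/scene0.png")
cv2.imwrite("pics/e.png",np.hstack([cv2.resize(sc[120:400,90:400],(400,361)),cv2.resize(im[150:350,130:450],(400,361))]))
E
```

```text
(no output)
```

View pics/e.png

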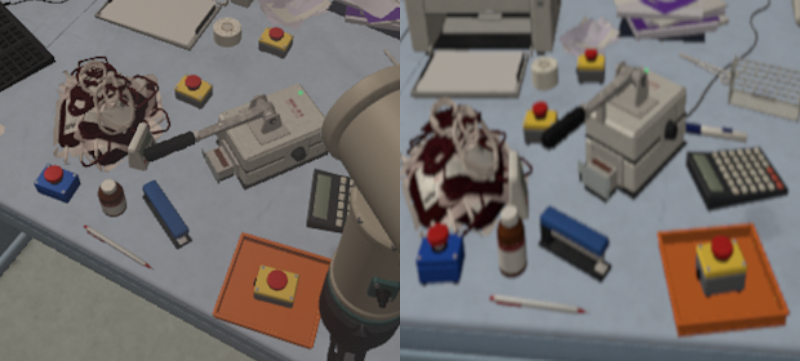

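The picture shows the tired button upright in the tray with its cap down, at (276,285) left and (720,262) right. The other two are standing in place with low caps, and the surroundings are unchanged.

```bash
python3 -c "
from rig import job; print(job.sign_off())"
```

```text
the job is handed in; nothing more can be done
None
```

I clicked all three buttons down, set the tired one (about 4.5 N peak, against 9.0 and 9.6 N) upright in the orange tray, left the other two standing in place, and handed the job in at about 28 s of the 66 s allowed.

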